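# Fold the label scale's display mast down for packing

## Task

The label-printing scale is going back into its foam packing, so its raised display mast has to be folded down: press the ratchet pawl's thumb paddle right down so that the pawl is free, then push the mast down past the ratchet teeth until it lies fully down on its rest, and leave it there with the pawl still free. Only press and push with the fingertips or the outside of the fingers: do not raise the mast, and leave the things lying on and around the scale where they are.

Things in the scene. Friction and masses are not known exactly. Their poses are not given: they have to be found in the camera images.
- scale: Beige label scale, fixed, yaw within 0.3 rad. Origin on the counter; x points away from the robot, y to its left, z up. Housing and platter: x 45 to 375, y -185 to 185, top 105 mm. Along its near edge, centred on x = 0: bracket y -205 to -5, 85 mm high; cheek plates x -23 to 23, y -141 to -25, to 130 mm (ears at y -115 to 160 mm); rubber rest post for the mast at y 60, 97 mm high.
- mast (a joint): Angle of the display mast above level, rad: 0 = folded on its rest towards the scale's +y (lower stop), 1.2 = upper stop; starts at 0.72 to 0.97. Stiff hinge: stays where left; with the pawl free up to 1 N m pushes it down. With the pawl engaged it can sag only to about 0.70, where a tooth catches it (a second tooth at about 0.28); raising is not blocked.
- mast_hinge (a point): Mast hinge centre, x 0, y -60, z 115 mm in the scale's frame; hinge axis = scale x. Turns with the mast: y runs along it to the display head, z out of its upper side. Beige column 24 mm thick (x), 36 mm across (z), then display head 30 mm thick, 100 mm across (z -50 to 50), y 145 to 220 mm. The steel ratchet teeth on the hub reach 48 mm from the hinge.
- mast_edge (a point): Middle of the display head's upper edge face (30 x 75 mm), a good place to push: y 182.5, z 50 mm from mast_hinge in its axes, which this point shares. 165 mm above the counter when folded.
- pawl (a joint): Angle of the pawl rocker, rad: 0 = engaged in the ratchet (start), 0.35 = paddle pressed right down (stop). Clear of the teeth above about 0.2. Stiff pivot: it stays where it is left, so the paddle need not be held. About 2 N on the paddle moves it.
- pawl_paddle (a point): Middle of the top of the pawl's thumb paddle, dark steel, 32 mm (x) by 40 mm (y), at the rocker's end away from the mast: x 0, y -170, z 172 mm in the scale's frame when engaged. The rocker turns about the scale's x at y -115, z 151 mm: pressed, this point goes 20 mm down and 4 mm towards -y. The point moves and tilts with it.
- roll: Bystander: roll of white labels standing on end on the counter, 70 mm across, 50 mm high; origin at the centre of its underside.
- carton: Bystander: small cardboard box, 60 x 90 x 45 mm (its x, y, z), on the counter; origin at the centre of its underside.
- jar: Bystander: grey jar with a steel cap, 60 mm across, 75 mm high, on the counter at the scale's +y end; origin at the centre of its underside.
- wrench: Bystander: steel wrench, 170 mm long, lying on the platter; origin at the underside of its middle.

How it is judged:
By the outcome, as a careful person would: the job done as asked, in the order asked, and still so for the second after the job is handed in, with the robot touching nothing.
It also fails if it takes over 48 s, if anything falls off the work surface, if the arm or the gripper's body presses on something with over 40 N, if the wrist force passes 120 N, or if a joint passes its speed limit or range.

## Robot

A 7-joint arm with a two-finger parallel gripper is mounted at the origin on the work surface. World frame = base frame: x ahead of the robot, y to its left, z up, the work surface at z = 0. Lengths are in m, angles in rad, forces in N, time in s.
With the tool pointing down it reaches from about 0.425 to 0.925 m from the base axis. Payload 6.8 kg.
Tool frame: the origin (TCP) lies on the centre line of the jaws, within the pads' length; the fingertips stand bot.tip_reach ahead of it and the grasp point (between the pads) lies 3 mm ahead of it (bot.tip_reach is the distance from the TCP to the fingertips, in m); z points along the fingers, y is the line along which they close (so a half turn about z gives the same grasp; the last joint's range is limited). The gripper opens to 85 mm and grips with 20 to 120 N. Pads are 22 mm wide; open, the fingers measure 114 mm over their backs; the gripper's body (76 mm by 85 mm) begins 54 mm behind the grasp point. The pads swing forward as they close: fully open they stand 13 mm farther back than shut.
Start: joints at [1.134, 0.477, 0.022, 1.555, -0.011, 1.109, -0.083], TCP at [0.218, -0.639, 0.253] pointing down, gripper open.
Joint ranges: [-2.96, 2.96], [-0.34, 2.1], [-1.41, 1.46], [0.24, 2.44], [-1.37, 4.51], [0.17, 1.92], [-2.96, 2.96]. Speed limits (rad/s): [2.39, 2.39, 3.14, 3.14, 3.14, 3.14, 3.14].

## Interface

Orientations are given as a unit quaternion [w, x, y, z].
In Python, from station import bot gives the robot as it stands.
- The arm moves only by the tool jog_arm, never from a script. Its argument "deltas" is a list of rows, each a list of 7 numbers: the shift along the world's x, y, z in m, then the turn, a rotation vector about the world's x, y, z in rad, then the opening, from 0 (shut) to 1 (fully open). In form: [[x, y, z, rx, ry, rz, grip], ...]. A call has 1 to 10 rows; each row shifts and turns the commanded pose from where the row before left it; what a row does not reach is not made up. A row lasts 1/10 s, in which the tool goes at most 50 mm and 8.59 degrees, less where a joint would pass 70% of its speed; a pose out of reach is approached as far as the arm can. A call with a gripper value outside its range is refused whole. The fingers move at their own pace and stop on an object; "newtons" is the grip in N (left out, the last holds). Time passes only in rows, so rows that do not move let the fingers close. It gives the time, the measured TCP pose, the force, the opening and the grip force at its end, in the units of the state.
- bot.get_obs(): the state, without advancing time (a new reading comes with each control period).
- bot.read_camera(name): name is "scene" or "top" or "wrist"; returns a dict with "img" (420x560x3 uint8, red, green, blue), "K" (3x3 intrinsics, pixels), "dist_coeffs" ([k1, k2, p1, p2, k3] as OpenCV has them; the pictures are not rectified), "eye" and "attitude" of the camera in the world. Camera axes: x right, y down, z forward; pixel columns grow to the right and rows downward; lengths in m; the calibration is good to about 2 mm. A picture is of the moment at which its call begins. There is no depth.
- bot.hand_in(): hands the job in; it is judged then, once.
The state is a dict: "t": time; "q": joint angles; "joint_vel": joint speeds; "joint_torque": joint torques, N m; "eef_pos": TCP position; "tool_rot": TCP orientation; "contact_force": force on the tool from outside, world axes, zero at the start; "torque": the same for the moment, N m; "gripper_width": opening from 0.0 (shut) to 1.0 (fully open); "grasp_force": force on a finger pad.
Only numpy, scipy, OpenCV 4.12 (cv2) and the standard library are available. Lean on these libraries where they do the work, as an engineer would, in place of code of your own. Each camera call takes 0.05 s, during which the arm holds its last target. There are 200 camera calls.

## Working session

There is one attempt and no reset: what is moved stays moved. The work goes in short steps, Python scripts to look and compute and a tool call to move; the robot and the scene stay as the last step left them, time stands still between calls to the robot, and variables do not carry over. Pictures are saved under pics/ and viewed, at most 10 in all, crops included, and the job is handed in when it is done.

Besides the shell and the picture viewer there is one more tool, called as a command line: name --pt "numbers of a row" for each row, then --argument value for the rest. jog_arm: Moves the arm, as the interface text tells. Its arguments: {"type":"object","properties":{"deltas":{"type":"array"},"newtons":{"type":"number"}},"required":["deltas"]}

```bash
mkdir -p pics; ls; python3 - <<'E'
from station import bot
import cv2,numpy as np
o=bot.get_obs();print(o['t'],o['eef_pos'],o['tool_rot'],bot.tip_reach)
for n in ['scene','top']:
    c=bot.read_camera(n);cv2.imwrite(f'pics/{n}0.png',c['img'][:,:,::-1]);print(n,c['K'],c['dist_coeffs'],c['eye'],c['attitude'])
    np.savez(f'{n}0.npz',**{k:np.array(v) for k,v in c.items()})
E
```

```text
pics
0.0 [ 0.21776721 -0.63832146  0.25233378] [-8.79507616e-04  9.86513690e-01  1.63676258e-01 -2.20598223e-04] 0.022
scene [[538.49187306   0.         279.59923216]
 [  0.         538.49187306 207.04300761]
 [  0.           0.           1.        ]] [-0.19834895  0.          0.          0.          0.        ] [0.94614369 0.70779452 1.21189523] [-0.07675535  0.24014629  0.93080439 -0.26465368]
top [[535.37069546   0.         280.01172484]
 [  0.         535.37069546 210.74066863]
 [  0.           0.           1.        ]] [0.05865114 0.         0.         0.         0.        ] [0.46957277 0.10065148 1.39411547] [ 0.02574356 -0.69886317  0.71410384 -0.03135676]
```

View pics/scene0.png

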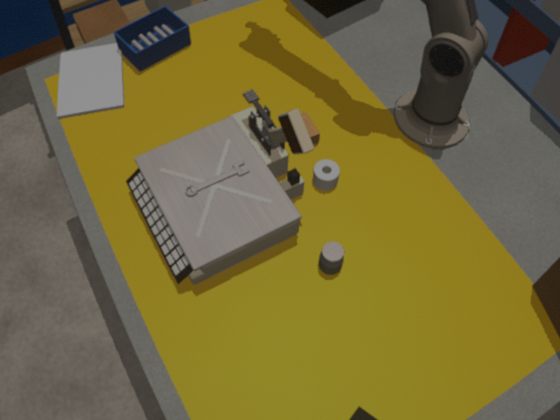

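View pics/top0.png

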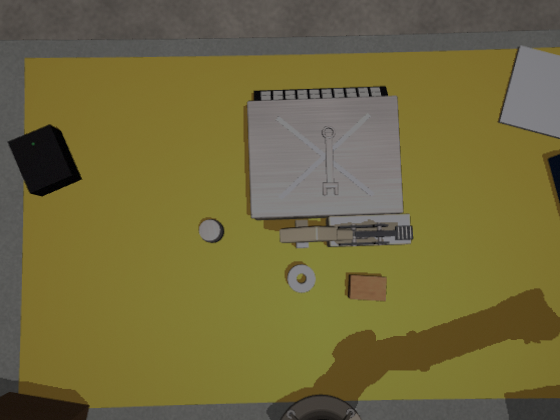

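Top view: platter corners at about (248,100), (398,97), (403,214), (252,218); paddle at (404,233); mast head at about (281–307,236). The scene view shows the paddle near (251,96).

```bash
cat > h.py <<'E'
import numpy as np,cv2
from scipy.spatial.transform import Rotation as R
def load(n): return dict(np.load(n+'.npz'))
def ray(c,uv):
    p=cv2.undistortPoints(np.array(uv,float).reshape(-1,1,2),c['K'],c['dist_coeffs']).reshape(-1,2)
    q=np.asarray(c['attitude']); r=R.from_quat(q[[1,2,3,0]])
    return np.asarray(c['eye']),r.apply(np.c_[p,np.ones(len(p))])
def plane(c,uv,z):
    e,d=ray(c,uv); return e+d*((z-e[2])/d[:,2])[:,None]
def proj(c,P):
    q=np.asarray(c['attitude']); r=R.from_quat(q[[1,2,3,0]]).inv()
    return cv2.projectPoints(r.apply(np.atleast_2d(P)-c['eye']),np.zeros(3),np.zeros(3),c['K'],c['dist_coeffs'])[0].reshape(-1,2)
E
python3 - <<'E'
from h import *
t=load('top0');s=load('scene0')
P=plane(t,[(248,100),(398,97),(403,214),(252,218)],.105);print(P.round(4))
M=np.array([(375,185),(375,-185),(45,-185),(45,185)])/1e3
a,b=M-M.mean(0),P[:,:2]-P[:,:2].mean(0)
yaw=np.arctan2((a[:,0]*b[:,1]-a[:,1]*b[:,0]).sum(),(a*b).sum());c,sn=np.cos(yaw),np.sin(yaw)
Rm=np.array([[c,-sn],[sn,c]]);o=P[:,:2].mean(0)-Rm@M.mean(0);print('yaw',yaw,'o',o, (M@Rm.T+o-P[:,:2]).round(4))
print('paddle pred',Rm@[0,-.17]+o,'seen',plane(t,[(404,233)],.172))
T=lambda p:np.r_[Rm@np.array(p[:2])+o,p[2]]
print(proj(t,T([0,-.17,.172])),proj(s,T([0,-.17,.172])))
for th in (.7,.8,.9,1.):
    f=lambda y,z:T([0,-.06+y*np.cos(th)-z*np.sin(th),.115+y*np.sin(th)+z*np.cos(th)])
    print(th,[proj(k,f(y,z)).round(0).tolist() for k in (t,s) for y,z in((.22,-.05),(.145,-.05),(.145,.05),(.22,.05))])
for n,k,(x,y,w,h) in (('t',t,(230,200,200,110)),('s',s,(225,75,130,130))):
    cv2.imwrite(f'pics/c{n}.png',cv2.resize(k['img'][y:y+h,x:x+w,::-1],None,fx=4,fy=4,interpolation=cv2.INTER_CUBIC))
E
```

```text
[[ 0.8475  0.1617  0.105 ]
 [ 0.847  -0.2057  0.105 ]
 [ 0.5596 -0.207   0.105 ]
 [ 0.5577  0.1572  0.105 ]]
yaw 0.005328175110160855 o [ 0.49296487 -0.02457193] [[ 0.0194  0.0007]
 [ 0.0219 -0.0019]
 [-0.0207 -0.0023]
 [-0.0207  0.0035]]
paddle pred [ 0.49387066 -0.19456952] seen [[ 0.51149765 -0.19153979  0.172     ]]
[[405.66186283 240.71840208]] [[256.35111612  92.10851271]]
0.7 [[[269.0, 244.0]], [[294.0, 244.0]], [[326.0, 242.0]], [[300.0, 242.0]], [[320.0, 164.0]], [[306.0, 159.0]], [[293.0, 121.0]], [[307.0, 123.0]]]
0.8 [[[274.0, 244.0]], [[297.0, 243.0]], [[332.0, 242.0]], [[309.0, 242.0]], [[318.0, 155.0]], [[305.0, 154.0]], [[291.0, 115.0]], [[303.0, 114.0]]]
0.9 [[[280.0, 243.0]], [[301.0, 243.0]], [[339.0, 242.0]], [[320.0, 242.0]], [[315.0, 146.0]], [[303.0, 148.0]], [[288.0, 109.0]], [[299.0, 105.0]]]
1.0 [[[288.0, 243.0]], [[305.0, 243.0]], [[347.0, 241.0]], [[330.0, 241.0]], [[312.0, 137.0]], [[302.0, 142.0]], [[285.0, 104.0]], [[294.0, 96.0]]]
```

View pics/ct.png

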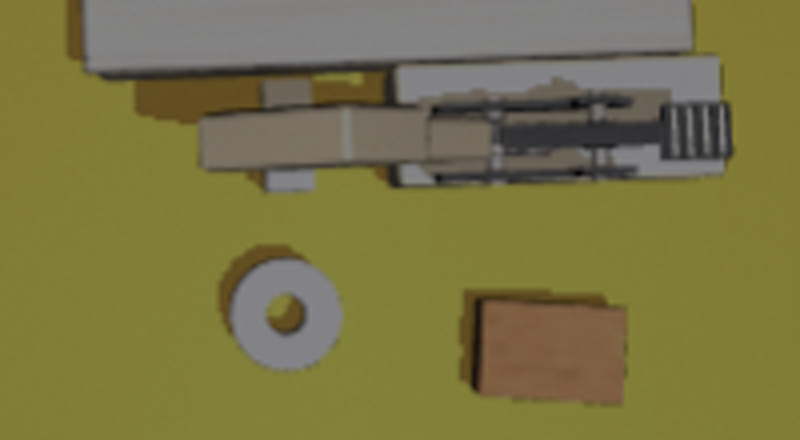

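View pics/cs.png

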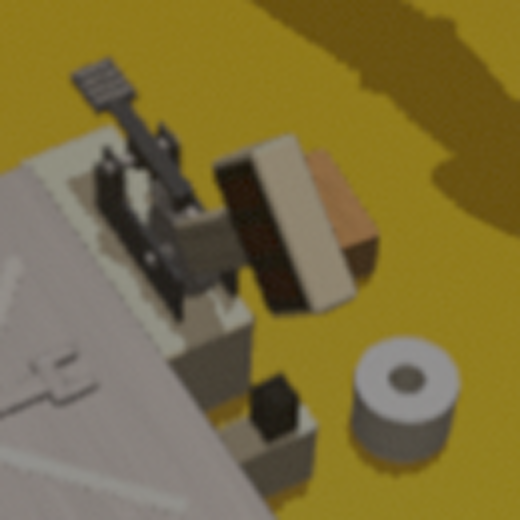

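The top crop shows the paddle centred near px (404,232.5). The head's end face spans px 280–317 and its upper edge face 317–337, so the mast is at about 0.88 rad. The far platter edge I used was wrong because the keyboard lies beyond it, so I'll use the near edge plus a triangulated paddle. Now I'll move above the paddle with the fingers shut.

```bash
python3 - <<'E'
from h import *
t=load('top0');s=load('scene0')
def tri(a,b):
    (e1,d1),(e2,d2)=ray(t,[a]),ray(s,[b]);d1,d2=d1[0],d2[0]
    k=np.linalg.lstsq(np.c_[d1,-d2],e2-e1,rcond=None)[0];return e1+k[0]*d1,e2+k[1]*d2
print('paddle',tri((404.2,232.5),(251,96.5)))
print('head corner far (.22,.05)',tri((316.5,233),(225+130*1.0-56,75+35)))
print('head end', plane(t,[(316.5,233.3),(337,232.8)],.28))
E
```

```text
paddle (array([ 0.51282508, -0.19338836,  0.16637373]), array([ 0.51124581, -0.19224142,  0.16604341]))
head corner far (.22,.05) (array([0.51007171, 0.01895262, 0.32002409]), array([0.50011842, 0.02673955, 0.31905649]))
head end [[ 0.51095694  0.01592554  0.28      ]
 [ 0.51109454 -0.02674465  0.28      ]]
```

jog_arm --pt "0.025 0.04 0.005 0 0 -0.11 0" --pt "0.025 0.04 0.005 0 0 -0.11 0" --pt "0.025 0.04 0.005 0 0 -0.11 0" --pt "0.025 0.04 0.005 0 0 0 0" --pt "0.025 0.04 0.005 0 0 0 0" --pt "0.025 0.04 0 0 0 0 0" --pt "0.025 0.04 0 0 0 0 0" --pt "0.025 0.04 0 0 0 0 0" --pt "0.025 0.04 0 0 0 0 0" --pt "0.025 0.04 0 0 0 0 0"

```text
t: 1.1
eef_pos: [0.4684, -0.2371, 0.2782]
tool_rot: [0.0, 1.0, -0.001, -0.0]
contact_force: [0.9, 0.2, -0.4]
gripper_width: -0.003
grasp_force: 0.0
```

jog_arm --pt "0.022 0.018 -0.02 0 0 0 0" --pt "0.022 0.018 -0.02 0 0 0 0" --pt "0 0 -0.02 0 0 0 0" --pt "0 0 0 0 0 0 0" --pt "0 0 0 0 0 0 0"

```text
t: 1.6
eef_pos: [0.5114, -0.2033, 0.2182]
tool_rot: [-0.0, 1.0, -0.001, -0.001]
contact_force: [0.8, -0.8, -0.1]
gripper_width: 0.003
grasp_force: 0.0
```

```bash
python3 - <<'E'
from h import *
from station import bot
c=[bot.read_camera(n) for n in('top','scene')]
im=np.vstack([cv2.resize(k['img'][y:y+75,x:x+150,::-1],None,fx=4,fy=4,interpolation=cv2.INTER_CUBIC) for k,x,y in ((c[0],300,190),(c[1],200,60))])
cv2.imwrite('pics/p1.png',im)
E
```

```text
(no output)
```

View pics/p1.png

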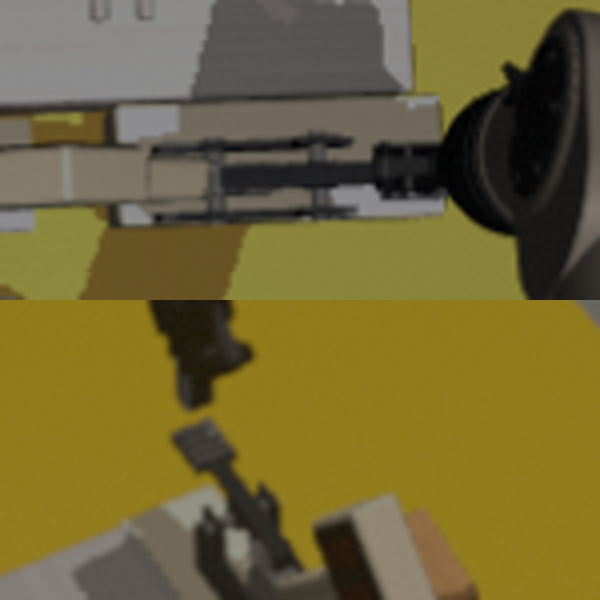

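The tip hangs just above the paddle, at crop (193,405) against the paddle at (203,445), as expected. Next I press.

jog_arm --pt "0.001 0.002 -0.01 0 0 0 0" --pt "0 0 -0.01 0 0 0 0" --pt "0 0 -0.005 0 0 0 0" --pt "0 0 -0.005 0 0 0 0" --pt "0 0 -0.004 0 0 0 0" --pt "0 0 -0.003 0 0 0 0" --pt "0 0 0 0 0 0 0"

```text
t: 2.4
eef_pos: [0.5129, -0.2009, 0.181]
tool_rot: [-0.0, 1.0, -0.001, -0.0]
contact_force: [-1.0, 0.1, -0.3]
gripper_width: -0.001
grasp_force: 0.1
```

jog_arm --pt "0 0 -0.003 0 0 0 0" --pt "0 0 -0.003 0 0 0 0" --pt "0 0 -0.003 0 0 0 0" --pt "0 0 0 0 0 0 0"

```text
t: 2.8
eef_pos: [0.5133, -0.2012, 0.1737]
tool_rot: [0.0, 1.0, -0.001, 0.0]
contact_force: [-4.6, -0.8, 13.9]
gripper_width: 0.003
grasp_force: 6.8
```

jog_arm --pt "0 0 -0.003 0 0 0 0" --pt "0 0 0 0 0 0 0"

```text
t: 3.0
eef_pos: [0.5137, -0.2012, 0.1727]
tool_rot: [0.001, 1.0, -0.001, 0.001]
contact_force: [-10.1, 1.3, 29.9]
gripper_width: 0.0
grasp_force: 13.8
```

Firm stop: 30 N for 1 mm more. Lifting, checking the paddle, and moving above the mast edge.

jog_arm --pt "0 0 0.03 0 0 0 0" --pt "0 0 0.04 0 0 0 0" --pt "0 0 0.04 0 0 0 0" --pt "0 0 0.04 0 0 0 0" --pt "0 0 0.04 0 0 0 0" --pt "-0.001 0.045 0 0 0 0 0" --pt "0 0.045 0 0 0 0 0" --pt "0 0.045 0 0 0 0 0" --pt "0 0.045 0 0 0 0 0" --pt "0 0.005 0 0 0 0 0"

```text
t: 4.0
eef_pos: [0.5114, -0.0083, 0.3592]
tool_rot: [-0.002, 1.0, 0.005, -0.0]
contact_force: [0.9, 0.1, 0.5]
gripper_width: 0.003
grasp_force: 0.0
```

```bash
python3 - <<'E'
from h import *
from station import bot
c=bot.read_camera('scene');k=c['img'][50:200,200:360,::-1];print(bot.get_obs()['eef_pos'],bot.get_obs()['contact_force'])
cv2.imwrite('pics/p2.png',cv2.resize(k,None,fx=4,fy=4,interpolation=cv2.INTER_CUBIC))
E
```

```text
[ 0.51157137 -0.01085237  0.35911111] [0.68269094 0.1977323  0.60824073]
```

View pics/p2.png

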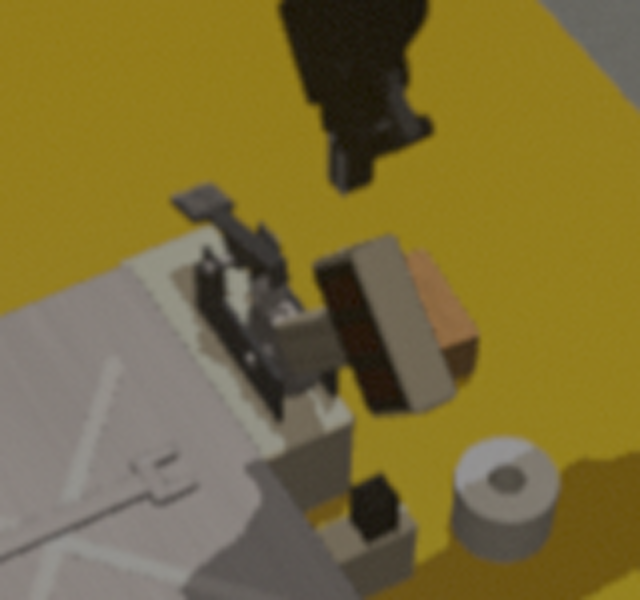

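The paddle is now tilted down at crop (200,198), and the tip is above the head at crop (350,190). Next I push down along the arc.

jog_arm --pt "0 0 -0.025 0 0 0 0" --pt "0 0 -0.022 0 0 0 0" --pt "0.001 0.008 -0.004 0 0 0 0" --pt "0 0.01 -0.007 0 0 0 0" --pt "0 0.01 -0.008 0 0 0 0" --pt "0 0.01 -0.008 0 0 0 0" --pt "0 0.01 -0.008 0 0 0 0" --pt "0 0.008 -0.009 0 0 0 0" --pt "0 0 0 0 0 0 0"

```text
t: 4.95
eef_pos: [0.5123, 0.0419, 0.2669]
tool_rot: [-0.0, 1.0, 0.001, -0.001]
contact_force: [-0.2, 0.3, -0.2]
gripper_width: -0.001
grasp_force: 0.0
```

jog_arm --pt "0 0.008 -0.009 0 0 0 0" --pt "0 0.008 -0.01 0 0 0 0" --pt "0 0.008 -0.01 0 0 0 0" --pt "0 0.006 -0.01 0 0 0 0" --pt "0 0.005 -0.01 0 0 0 0" --pt "0 0.005 -0.01 0 0 0 0" --pt "0 0.004 -0.008 0 0 0 0" --pt "0 0.002 -0.006 0 0 0 0" --pt "0 0 0 0 0 0 0"

```text
t: 5.85
eef_pos: [0.5124, 0.0864, 0.1943]
tool_rot: [0.0, 1.0, -0.0, -0.001]
contact_force: [0.4, -0.7, 0.3]
gripper_width: -0.0
grasp_force: 0.0
```

jog_arm --pt "0 0.002 -0.004 0 0 0 0" --pt "0 0.001 -0.003 0 0 0 0" --pt "0 0 -0.003 0 0 0 0" --pt "0 0 -0.002 0 0 0 0" --pt "0 0 0 0 0 0 0"

```text
t: 6.35
eef_pos: [0.5134, 0.0894, 0.1866]
tool_rot: [0.0, 1.0, -0.001, 0.001]
contact_force: [-10.1, -2.9, 29.6]
gripper_width: -0.002
grasp_force: 15.0
```

Hard stop at tip height 0.165 m, which matches the folded height. Retreating straight up and looking.

jog_arm --pt "0 0 0.02 0 0 0 0" --pt "0 0 0.04 0 0 0 0" --pt "0 0 0.045 0 0 0 0" --pt "0 0 0.045 0 0 0 0" --pt "0 0 0.045 0 0 0 0" --pt "0 0 0 0 0 0 0"

```text
t: 6.95
eef_pos: [0.5156, 0.0902, 0.385]
tool_rot: [-0.001, 1.0, -0.001, 0.006]
contact_force: [0.2, -0.2, -0.3]
gripper_width: 0.001
grasp_force: 0.0
```

```bash
python3 - <<'E'
from h import *
from station import bot
c=bot.read_camera('scene');k=c['img'][60:285,150:400,::-1]
cv2.imwrite('pics/p3.png',cv2.resize(k,None,fx=2.6,fy=2.6,interpolation=cv2.INTER_CUBIC))
E
```

```text
(no output)
```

View pics/p3.png

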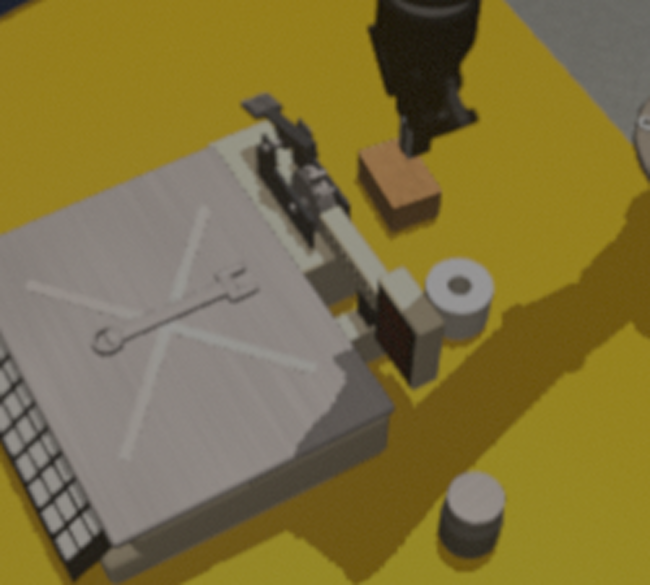

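The mast lies flat on its rest (head at crop (410,325)), the paddle is still down (262,105), and the wrench, roll, carton and jar are where they were. Handing in.

```bash
python3 -c "
from station import bot
print(bot.hand_in())"
```

```text
the job is handed in; nothing more can be done
None
```

The pawl paddle was pressed to its stop and left free, then the mast was folded fully down onto its rest; the last picture shows nothing else moved, and the job is handed in (no verdict was returned).

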